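Load the microscope's stage carrier in rack order

ROBOT

A 6-joint arm with a two-finger parallel gripper is mounted at the origin on the work surface. World frame = base frame: x ahead of the robot, y to its left, z up, the work surface at z = 0. Lengths are in m, angles in rad, forces in N, time in s.
With the tool pointing down it reaches from about 0.35 to 0.875 m from the base axis. Payload 4.2 kg.
Tool frame: the origin (TCP) lies at the very end of the fingers, on their centre line; the grasp point (between the pads) lies env.grip_depth behind it (env.grip_depth is the distance from the TCP to the grasp point, in m); z points along the fingers, y is the line along which they close (so a half turn about z gives the same grasp; the last joint's range is limited). The gripper opens to 87 mm and grips with 3 to 60 N. Pads are 19 mm wide; open, the fingers measure 117 mm over their backs; the gripper's body (75 mm by 190 mm) begins 51 mm behind the grasp point.
Start: joints at [1.527, 0.385, 0.008, 0, -1.194, -0.259], TCP at [0.186, 0.597, 0.223] pointing down, gripper open.
Joint ranges: [-3.14, 3.14], [-1.21, 2.06], [-1.07, 1.41], [-3.16, 2.05], [-2.99, -0.16], [-3.1, 3.1]. Speed limits (rad/s): [2.79, 2.79, 3.14, 3.14, 3.14, 3.14].

INTERFACE

Orientations are given as a 3x3 rotation matrix whose columns are the frame's x, y, z axes.
In Python, from station import readout, eyes, env gives the robot as it stands.
- The arm moves only by the tool carry_out, never from a script. Its argument "increments" is text: rows parted by semicolons, each of 7 numbers parted by spaces: the shift along the tool's x, y, z in mm, then the turn, a rotation vector about the tool's x, y, z in degrees, then the finger opening in mm, from 0 to 87. In form: dx dy dz rx ry rz hand; .... A call has 1 to 5 rows; each row shifts and turns the commanded pose from where the row before left it, along the tool's axes as they then stand; what a row does not reach is not made up. A row lasts 1/8 s, in which the tool goes at most 62.5 mm and 10.7 degrees, less where a joint would pass 70% of its speed; a pose out of reach is approached as far as the arm can. A call with a gripper value outside its range is refused whole. The fingers move at their own pace and stop on an object; the grip force is fixed at half the most. Time passes only in rows, so rows that do not move let the fingers close. It gives the time, the measured TCP pose, the force, the opening and the grip force at its end, in the units of the state.
- readout.get_obs(): the state, without advancing time (a new reading comes with each control period).
- eyes.grab_frame(name): name is "scene" or "side" or "wrist"; returns the picture (400x640x3 uint8, red, green, blue); there is no depth.
- eyes.camera_params(name): a dict with "mtx" (3x3 intrinsics, pixels), "rvec" (rotation vector, rad) and "tvec" (3), from world to camera coordinates, as OpenCV has them. Camera axes: x right, y down, z forward; pixel columns grow to the right and rows downward; lengths in m; the calibration is good to about 2 mm. A picture is of the moment at which its call begins: read the wrist's pose just before it. camera_params takes no time and is no camera call; for the wrist camera it gives the pose at the moment of the call.
- env.finish_job(): hands the job in; it is judged then, once.
Trained networks look in the newest picture that a camera, given by its name, has taken for a name from the list of things; names that differ only in an ending like _2 or _b are one class to them, and where a whole thing is asked for, a point or a joint stands for the part that bears it (a point fixed in the world has none). Each returns a list of dicts, best first, with "conf" (0 to 1); they miss things now and then, are a little off and sometimes report something else, mostly with a low value. They report only what shows in the picture. A call takes as long as a camera call.
- eyes.recognise(camera, thing): "box" ([left, top, right, bottom] in pixels, round what is visible of it).
- eyes.pinpoint(camera, thing): "pixel" ([column, row] in pixels: a listed point, or the origin of a listed thing).
The state is a dict: "time": time; "q": joint angles; "dq": joint speeds; "joint_efforts": joint torques, N m; "position": TCP position; "tool_rot": TCP orientation; "ft_force": force on the tool from outside, world axes, zero at the start; "moment": the same for the moment, N m; "finger_gap": finger opening in m; "grasp_force": force on a finger pad.
Only numpy, scipy, OpenCV 4.12 (cv2) and the standard library are available. Lean on these libraries where they do the work, as an engineer would, in place of code of your own. Each camera call takes 0.05 s, during which the arm holds its last target. There are 200 camera calls.

TASK

Move the four specimen holders from the storage rack into the pockets of the stage carrier, one to a pocket, keeping their order: the holder nearest the rack's carrying handle goes into the pocket next to the carrier's T-shaped index post, the next one into the next pocket, and so on away from the post. Keep every holder upright all the time and leave them all standing flat in their pockets.

Things in the scene. Friction and masses are not known exactly. Their poses are not given: they have to be found in the camera images.
- holder_plain: Plain round drum: a cylinder 26 mm across from 8 to 40 mm height. Grip the drum. Bare metal specimen holder, loose, about 110 g, on a round foot 34 mm across and 8 mm high, standing in its cup at the start. Origin: centre of the foot's underside; z up.
- holder_tall: Tall thin one: a cylinder 18 mm across from 8 to 62 mm height. Grip the cylinder. Bare metal specimen holder, loose, about 110 g, on a round foot 34 mm across and 8 mm high, standing in its cup at the start. Origin: centre of the foot's underside; z up.
- holder_vise: Square vise: a block 26 x 26 mm from 8 to 32 mm height, topped by two jaws (26 mm along x, 10 mm in y) up to 42 mm with a 6 mm slot along x between. Grip the block by two parallel faces (square to its x or y). Bare metal specimen holder, loose, about 110 g, on a round foot 34 mm across and 8 mm high, standing in its cup at the start. Origin: centre of the foot's underside; z up.
- holder_mushroom: Mushroom: a stem 16 mm across from 8 to 36 mm height under a round head 32 mm across from 36 to 48 mm. Grip the rim of the head. Bare metal specimen holder, loose, about 110 g, on a round foot 34 mm across and 8 mm high, standing in its cup at the start. Origin: centre of the foot's underside; z up.
- cup_plain: Fixed black square cup that holds the plain holder at the start: 56 x 56 mm outside, 10 mm high, inner floor 13 mm above the table. One of four, 62 mm apart in a row in any order, on the grey storage rack. Origin: centre of its underside, 10 mm above the table; y runs along the row towards the rack's end with the carrying handle (steel arch, 39 mm high, 54 mm past the last cup's centre).
- cup_tall: Fixed black square cup that holds the tall holder at the start: 56 x 56 mm outside, 10 mm high, inner floor 13 mm above the table. One of four, 62 mm apart in a row in any order, on the grey storage rack. Origin: centre of its underside, 10 mm above the table; y runs along the row towards the rack's end with the carrying handle (steel arch, 39 mm high, 54 mm past the last cup's centre).
- cup_vise: Fixed black square cup that holds the vise holder at the start: 56 x 56 mm outside, 10 mm high, inner floor 13 mm above the table. One of four, 62 mm apart in a row in any order, on the grey storage rack. Origin: centre of its underside, 10 mm above the table; y runs along the row towards the rack's end with the carrying handle (steel arch, 39 mm high, 54 mm past the last cup's centre).
- cup_mushroom: Fixed black square cup that holds the mushroom holder at the start: 56 x 56 mm outside, 10 mm high, inner floor 13 mm above the table. One of four, 62 mm apart in a row in any order, on the grey storage rack. Origin: centre of its underside, 10 mm above the table; y runs along the row towards the rack's end with the carrying handle (steel arch, 39 mm high, 54 mm past the last cup's centre).
- carrier: Stage carrier, fixed: aluminium plate 84 x 320 mm. Origin: centre of its underside, on the table; z up. Pocket centres at x = 0, y = +93, +31, -31, -93 mm; each pocket is 50 x 50 mm, its dark flat floor 12 mm above the table, its rims 6 mm higher. At y = +143 and -143 mm are end marks: the index post at one, a flat disc 3 mm high at the other.
- index_post: Dark steel T-shaped post fixed on one end of the stage carrier (which end varies), 14 mm thick, with a crossbar 36 mm long at its top, 53 mm above the table. Origin: centre of its foot, 12 mm above the table. It marks the first pocket, whose centre is 50 mm from it.

How it is judged:
By the outcome, as a careful person would: the job done as asked, in the order asked, and still so for the second after the job is handed in, with the robot touching nothing.
It also fails if it takes over 120 s, if anything falls off the work surface, if the arm or the gripper's body presses on something with over 40 N, if the wrist force passes 120 N, or if a joint passes its speed limit or range.

## Working session

There is one attempt and no reset: what is moved stays moved. The work goes in short steps, Python scripts to look and compute and a tool call to move; the robot and the scene stay as the last step left them, time stands still between calls to the robot, and variables do not carry over. Pictures are saved under pics/ and viewed, at most 14 in all, crops included, and the job is handed in when it is done.

Besides the shell and the picture viewer there is one more tool, called after "Request:" as name(argument=value, ...) on one line, values as JSON. carry_out: Moves the arm, as the interface text tells. Its arguments: {"type":"object","properties":{"increments":{"type":"string"}},"required":["increments"]}

```bash
mkdir -p pics; ls; python3 - <<'E'
from station import readout, eyes, env
import cv2,numpy as np
o=readout.get_obs();print(o['time'],o['position'],o['tool_rot'],env.grip_depth,o['finger_gap'])
names=['holder_plain','holder_tall','holder_vise','holder_mushroom','cup_plain','cup_tall','cup_vise','cup_mushroom','carrier','index_post']
for c in ['scene','side']:
    im=eyes.grab_frame(c);cv2.imwrite(f'pics/{c}0.png',im[:,:,::-1])
    p=eyes.camera_params(c);print(c,p)
    for n in names:
        print(n,[(np.round(d['pixel'],1).tolist(),round(d['conf'],2)) for d in eyes.pinpoint(c,n)[:3]])
E
```

```text
pics
0.0 [0.18616807 0.59598803 0.22144073] [[ 9.54443168e-01 -2.98392230e-01 -5.62508672e-04]
 [-2.98392740e-01 -9.54440727e-01 -2.16145895e-03]
 [ 1.08081369e-04  2.23083823e-03 -9.99997506e-01]] 0.0187 0.08693878637918753
scene {'mtx': array([[400.32106698,   0.        , 320.95263123],
       [  0.        , 400.32106698, 198.37624918],
       [  0.        ,   0.        ,   1.        ]]), 'rvec': array([ 1.73010626,  1.9681445 , -0.68896772]), 'tvec': array([ 0.08369303, -0.38053791,  1.16247382])}
holder_plain [([237.8, 202.5], 0.84)]
holder_tall [([205.8, 199.6], 0.85)]
holder_vise [([178.7, 198.6], 0.91)]
holder_mushroom [([263.1, 205.8], 0.67)]
cup_plain [([236.4, 200.1], 0.59)]
cup_tall [([203.4, 204.5], 0.65), ([235.2, 199.2], 0.44)]
cup_vise [([180.8, 200.8], 0.67), ([177.5, 196.1], 0.18)]
cup_mushroom [([266.2, 205.2], 0.92)]
carrier [([438.6, 214.3], 0.96), ([178.4, 199.2], 0.72)]
index_post [([371.3, 192.0], 0.6)]
side {'mtx': array([[504.28683265,   0.        , 314.95846401],
       [  0.        , 504.28683265, 204.89599995],
       [  0.        ,   0.        ,   1.        ]]), 'rvec': array([ 0.38644282, -2.82686174,  1.03967649]), 'tvec': array([0.5416744 , 0.12627351, 0.94073413])}
holder_plain [([349.6, 146.8], 0.65)]
holder_tall [([354.8, 132.2], 0.46)]
holder_vise [([359.3, 112.0], 0.65)]
holder_mushroom [([346.4, 163.3], 0.71), ([357.9, 126.3], 0.55)]
cup_plain [([347.7, 149.1], 0.74)]
cup_tall [([355.3, 127.5], 0.61)]
cup_vise [([362.1, 112.5], 0.5)]
cup_mushroom [([345.7, 163.8], 0.55)]
carrier [([312.0, 320.2], 0.97)]
index_post [([351.8, 253.9], 0.46)]
```

View pics/scene0.png

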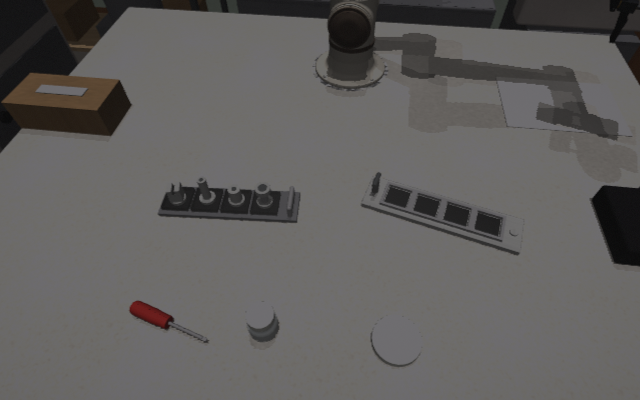

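View pics/side0.png

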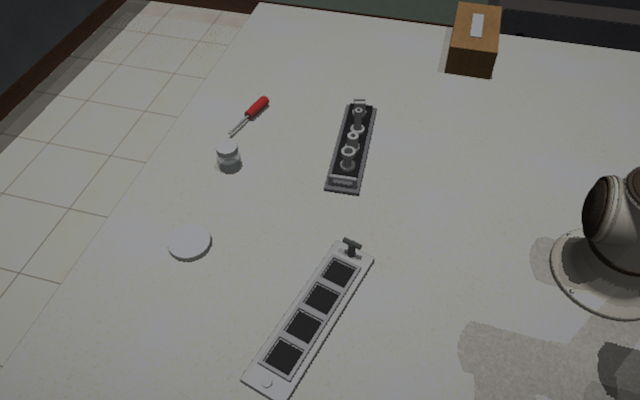

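```bash
cat > h.py <<'E'
import numpy as np, cv2
from station import readout, eyes, env
def ray(c,px,z,p=None):
    p=p or eyes.camera_params(c)
    R=cv2.Rodrigues(np.array(p['rvec']))[0];t=np.array(p['tvec']).ravel()
    d=R.T@np.linalg.solve(p['mtx'],[px[0],px[1],1.]);C=-R.T@t
    return C+d*(z-C[2])/d[2]
def proj(c,P):
    p=eyes.camera_params(c)
    return cv2.projectPoints(np.array(P,float).reshape(-1,1,3),np.array(p['rvec']),np.array(p['tvec']),p['mtx'],None)[0].reshape(-1,2)
E
python3 - <<'E'
from h import *
S={'holder_vise':((178.7,198.6),(359.3,112),.013),'holder_tall':((205.8,199.6),(354.8,132.2),.013),'holder_plain':((237.8,202.5),(349.6,146.8),.013),'holder_mushroom':((263.1,205.8),(346.4,163.3),.013),
'cv':((180.8,200.8),(362.1,112.5),.01),'ct':((203.4,204.5),(355.3,127.5),.01),'cp':((236.4,200.1),(347.7,149.1),.01),'cm':((266.2,205.2),(345.7,163.8),.01),
'carrier':((438.6,214.3),(312,320.2),0),'post':((371.3,192),(351.8,253.9),.012)}
for k,(a,b,z) in S.items(): print(k,ray('scene',a,z).round(4),ray('side',b,z).round(4))
E
```

```text
holder_vise [ 0.54   -0.3173  0.013 ] [ 0.5413 -0.3217  0.013 ]
holder_tall [ 0.5353 -0.2594  0.013 ] [ 0.5354 -0.2467  0.013 ]
holder_plain [ 0.5344 -0.1903  0.013 ] [ 0.5358 -0.1949  0.013 ]
holder_mushroom [ 0.5362 -0.1356  0.013 ] [ 0.5304 -0.1412  0.013 ]
cv [ 0.5429 -0.3125  0.01  ] [ 0.5349 -0.3252  0.01  ]
ct [ 0.5465 -0.2618  0.01  ] [ 0.5386 -0.2667  0.01  ]
cp [ 0.5263 -0.196   0.01  ] [ 0.5388 -0.1895  0.01  ]
cm [ 0.5317 -0.1304  0.01  ] [ 0.5321 -0.1422  0.01  ]
carrier [0.5024 0.2289 0.    ] [0.5005 0.2399 0.    ]
post [0.4699 0.0861 0.012 ] [0.4639 0.0923 0.012 ]
```

The scene shows the rack with its handle at column 291. From the handle outward stand mushroom (263,206), plain (238,202), tall (206,200) and vise (179,199). The carrier's post is at (375,183), at its rack-side end. Both cameras agree to about 1 cm, so I'll use the wrist camera to refine.

```bash
cat >> h.py <<'E'
def plan(xyz,ang,n,gap,o=None):
    """rows to TCP xyz, tool x-axis world yaw ang (deg), tool kept straight down"""
    o=o or readout.get_obs();p=np.array(o['position']);R=np.array(o['tool_rot'])
    a0=np.degrees(np.arctan2(R[1,0],R[0,0]));d=(ang-a0+180)%360-180
    # tilt fix: rotation vector in tool frame taking R to straight-down at yaw a0
    c,s=np.cos(np.radians(a0)),np.sin(np.radians(a0))
    R0=np.array([[c,s,0],[s,-c,0],[0,0,-1]]);tv=np.degrees(cv2.Rodrigues(R.T@R0)[0].ravel())
    print('from',p.round(4),'yaw',round(a0,2),'tilt',tv.round(2))
    rows=[]
    for i in range(n):
        st=(np.array(xyz)-p)/(n-i);a=np.radians(a0+d*i/n);c,s=np.cos(a),np.sin(a)
        R0=np.array([[c,s,0],[s,-c,0],[0,0,-1]])
        l=np.round(R0.T@st*1000,1);p=p+R0@l/1000
        rows.append('%g %g %g 0 0 %g %g'%(*l,round(-d/n,1),gap))
    for i in range(0,n,5): print('; '.join(rows[i:i+5]))
E
python3 - <<'E'
from h import *
o=readout.get_obs();p=eyes.camera_params('wrist');R=cv2.Rodrigues(p['rvec'])[0];C=-R.T@p['tvec'].ravel() 
print(o['tool_rot'].T@(C-o['position']),(o['tool_rot'].T@R.T).round(3),p['mtx'])
plan([.46,.26,.30],-65,8,87)
E
```

```text
[ 6.78161296e-02  3.36249994e-05 -1.62441979e-01] [[ 0.001 -0.968 -0.252]
 [ 1.     0.001 -0.001]
 [ 0.001 -0.252  0.968]] [[360.73043613   0.         319.74383231]
 [  0.         360.73043613 201.14253707]
 [  0.           0.           1.        ]]
from [0.1863 0.5965 0.2225] yaw -17.35 tilt [ 0. -0. -0.]
45.2 30 -9.7 0 0 6 87; 48.1 25.1 -9.7 0 0 6 87; 50.4 20 -9.7 0 0 6 87; 52.2 14.6 -9.7 0 0 6 87; 53.4 9.1 -9.7 0 0 6 87
54.1 3.6 -9.7 0 0 6 87; 54.2 -2.1 -9.6 0 0 6 87; 53.7 -7.7 -9.7 0 0 6 87
```

Request:
carry_out(increments="45 30 -10 0 0 6 87; 48 25 -10 0 0 6 87; 50 20 -10 0 0 6 87; 52 15 -10 0 0 6 87; 53 9 -10 0 0 6 87")

```text
time: 1.72
position: [0.3567, 0.385, 0.2732]
tool_rot: [[0.675, -0.738, 0.0], [-0.738, -0.675, 0.001], [-0.0, -0.001, -1.0]]
ft_force: [0.3, 0.7, 0.0]
finger_gap: 0.0872
grasp_force: 0.0
```

Request:
carry_out(increments="54 4 -10 0 0 6 87; 54 -2 -10 0 0 6 87; 54 -8 -10 0 0 6 87; 0 0 0 0 0 0 87; 0 0 0 0 0 0 87")

```text
time: 2.35
position: [0.4577, 0.2594, 0.3024]
tool_rot: [[0.417, -0.909, -0.0], [-0.909, -0.417, 0.0], [-0.0, 0.0, -1.0]]
ft_force: [-0.1, 0.1, 0.5]
finger_gap: 0.087
grasp_force: 0.0
```

```bash
python3 - <<'E'
from h import *
im=eyes.grab_frame('wrist');cv2.imwrite('pics/w1.png',im[:,:,::-1])
for n,z in [('carrier',0),('index_post',.012)]:
    for d in eyes.pinpoint('wrist',n)[:2]: print(n,d,ray('wrist',d['pixel'],z).round(4))
plan([.52,-.225,.30],-87.5,8,87)
E
```

```text
carrier {'pixel': [301.4, 126.3], 'conf': 0.75} [0.4961 0.2291 0.    ]
index_post {'pixel': [376.0, 30.5], 'conf': 0.97} [0.4619 0.0934 0.012 ]
from [0.4571 0.2604 0.3023] yaw -65.24 tilt [ 0.03 -0.   -0.  ]
58.4 18.3 0.3 0 0 2.8 87; 59.2 15.4 0.3 0 0 2.8 87; 59.9 12.5 0.3 0 0 2.8 87; 60.4 9.6 0.3 0 0 2.8 87; 60.8 6.7 0.3 0 0 2.8 87
61.1 3.7 0.3 0 0 2.8 87; 61.2 0.7 0.2 0 0 2.8 87; 61.1 -2.3 0.3 0 0 2.8 87
```

View pics/w1.png

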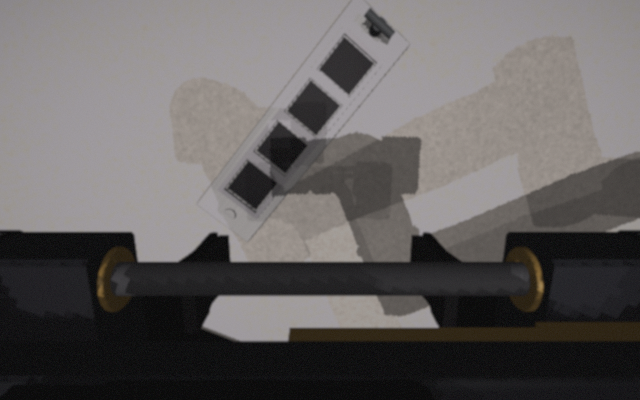

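The wrist view shows the whole carrier. Pocket floors are at about (252,185), (283,148), (313,107) and (347,64), the post foot is at (376,30), and the disc is at (231,213).

```bash
python3 - <<'E'
from h import *
for px,z in [((347,64),.012),((313,107),.012),((283,148),.012),((252,185),.012),((231,213),.015),((198,203),.012),((245,242),.012),((409,45),.012)]: print(px,ray('wrist',px,z).round(4))
im=cv2.imread('pics/w1.png',0)
m=(im<75).astype(np.uint8); m[235:]=0
m=cv2.morphologyEx(m,cv2.MORPH_OPEN,np.ones((3,3)))
n,l,s,c=cv2.connectedComponentsWithStats(m)
for i in range(1,n):
    if s[i][4]>100:
        ys,xs=np.where(l==i);print(s[i],c[i].round(1),ray('wrist',c[i],.012).round(4),cv2.minAreaRect(np.c_[xs,ys].astype(np.float32)))
E
```

```text
(347, 64) [0.4764 0.1401 0.012 ]
(313, 107) [0.4924 0.2016 0.012 ]
(283, 148) [0.5059 0.2624 0.012 ]
(252, 185) [0.5232 0.3224 0.012 ]
(231, 213) [0.5338 0.3675 0.015 ]
(198, 203) [0.5779 0.3739 0.012 ]
(245, 242) [0.5024 0.3985 0.012 ]
(409, 45) [0.4199 0.0911 0.012 ]
[366  11  25  27 422] [376.9  25.5] [0.4633 0.0882 0.012 ] ((376.25, 26.75), (32.52690887451172, 19.091880798339844), 45.0)
[ 322   39   50   54 1466] [346.1  65.6] [0.4765 0.1421 0.012 ] ((346.0, 65.49999237060547), (38.539100646972656, 39.435359954833984), 39.80556869506836)
[ 289   83   49   51 1361] [312.9 107.7] [0.4922 0.2025 0.012 ] ((312.75408935546875, 107.79509735107422), (37.51480484008789, 37.13069534301758), 39.80557632446289)
[ 259  124   50   52 1480] [283.1 149.3] [0.505  0.2639 0.012 ] ((282.98077392578125, 150.09613037109375), (41.66025161743164, 40.69548797607422), 37.87498474121094)
[ 532  160  108   67 3229] [599.4 199.3] [0.1074 0.1512 0.012 ] ((586.2360229492188, 194.0523681640625), (56.314762115478516, 112.97830200195312), 83.0656509399414)
[ 229  162  163   58 4234] [322.1 186.2] [0.441  0.2861 0.012 ] ((310.0, 190.5), (57.0, 162.0), 90.0)
[  0 231  27   4 103] [ 12.5 232.6] [0.7872 0.5153 0.012 ] ((13.0, 232.5), (3.0, 26.0), 90.0)
[507 231 133   4 514] [572.4 232.6] [0.1128 0.2039 0.012 ] ((573.0, 232.5), (3.0, 132.0), 90.0)
```

Request:
carry_out(increments="58 18 0 0 0 2.8 87; 59 15 0 0 0 2.8 87; 60 13 0 0 0 2.8 87; 60 10 0 0 0 2.8 87; 61 7 0 0 0 2.8 87")

```text
time: 3.12
position: [0.4955, -0.044, 0.3027]
tool_rot: [[0.186, -0.983, 0.001], [-0.983, -0.186, 0.0], [0.0, -0.001, -1.0]]
ft_force: [-0.4, 0.0, 0.3]
finger_gap: 0.0871
grasp_force: 0.0
```

Request:
carry_out(increments="61 4 0 0 0 2.8 87; 61 1 0 0 0 2.8 87; 31 -2 0 0 0 2.8 87; 0 0 0 0 0 0 87; 0 0 0 0 0 0 87")

```text
time: 3.75
position: [0.515, -0.1941, 0.3023]
tool_rot: [[0.041, -0.999, -0.001], [-0.999, -0.041, 0.0], [-0.0, 0.001, -1.0]]
ft_force: [-1.1, 0.6, 0.4]
finger_gap: 0.0871
grasp_force: 0.0
```

```bash
python3 - <<'E'
from h import *
im=eyes.grab_frame('wrist');cv2.imwrite('pics/w2.png',im[:,:,::-1])
for n in ['plain','tall','vise','mushroom']:
  for k,z in (('holder_',.013),('cup_',.01)):
    for d in eyes.pinpoint('wrist',k+n)[:2]: print(k+n,np.round(d['pixel'],1),round(d['conf'],2),ray('wrist',d['pixel'],z).round(4))
E
```

```text
holder_plain [310.6 165.6] 0.96 [ 0.5256 -0.1902  0.013 ]
holder_plain [309.  209.2] 0.69 [ 0.5256 -0.1329  0.013 ]
cup_plain [308.5 164.6] 0.67 [ 0.5284 -0.1909  0.01  ]
holder_tall [311.5 115.5] 0.92 [ 0.5268 -0.2519  0.013 ]
cup_tall [303.2 114.3] 0.67 [ 0.537  -0.2531  0.01  ]
holder_vise [301.5  56.1] 0.69 [ 0.5408 -0.3196  0.013 ]
holder_vise [308.3 209.5] 0.27 [ 0.5266 -0.133   0.013 ]
cup_vise [304.6  57.9] 0.91 [ 0.5372 -0.3183  0.01  ]
holder_mushroom [309.8 210. ] 0.95 [ 0.5246 -0.1328  0.013 ]
cup_mushroom [306.1 213. ] 0.74 [ 0.5293 -0.1278  0.01  ]
```

View pics/w2.png

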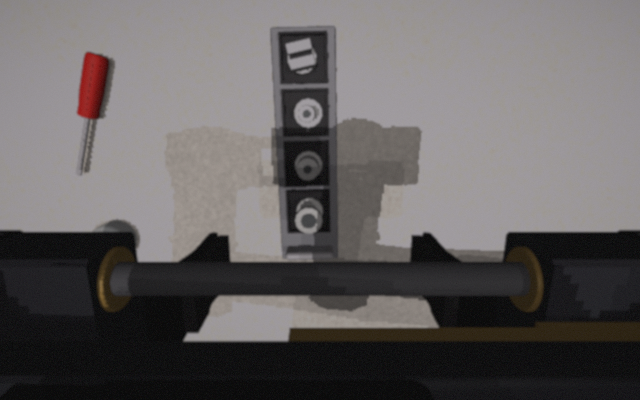

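```bash
python3 - <<'E'
import cv2
a=cv2.imread('pics/w2.png')[20:260,260:350];cv2.imwrite('pics/w2c.png',cv2.resize(a,None,fx=2.5,fy=2.5,interpolation=cv2.INTER_CUBIC))
E
```

```text
(no output)
```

View pics/w2c.png

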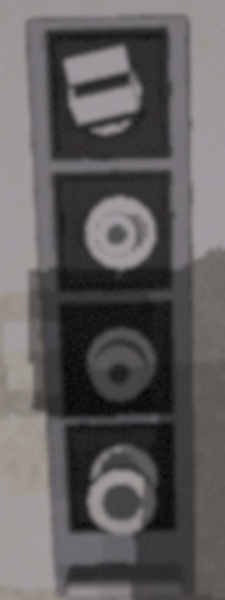

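Zoomed in, the order from the handle (bottom) is confirmed: mushroom, plain, tall, vise, with the vise turned roughly 13°. I'll start by hovering over the mushroom.

Request:
carry_out(increments="-30 -5 50 0 0 0 87; -30 -5 50 0 0 0 87; 0 0 0 0 0 0 87; 0 0 0 0 0 0 87")

```text
time: 4.7
position: [0.5237, -0.1353, 0.204]
tool_rot: [[0.04, -0.999, 0.002], [-0.999, -0.04, -0.001], [0.001, -0.002, -1.0]]
ft_force: [0.6, -0.8, -1.1]
finger_gap: 0.0867
grasp_force: 0.0
```

```bash
cat >> h.py <<'E'
def look(n,zf,ztop,save=None):
    im=eyes.grab_frame('wrist')
    if save: cv2.imwrite(f'pics/{save}.png',im[:,:,::-1])
    for d in eyes.pinpoint('wrist',n)[:2]: print('pin',np.round(d['pixel'],1),round(d['conf'],2),ray('wrist',d['pixel'],zf).round(4))
    for d in eyes.recognise('wrist',n)[:2]: print('box',np.round(d['box'],1),round(d['conf'],2))
    return im
E
python3 - <<'E'
from h import *
print(readout.get_obs()['position'])
look('holder_mushroom',.013,.061,'w3')
for y in (-.133,): print(proj('wrist',[[.525,y,.013],[.525,y,.061]]))
E
```

```text
[ 0.52372212 -0.13533712  0.20399224]
pin [314.6 180.9] 0.76 [ 0.5289 -0.1324  0.013 ]
box [298.3 164.7 338.8 205.9] 0.87
[[318.2913509  180.4758615 ]
 [317.90872545 191.29225369]]
```

View pics/w3.png

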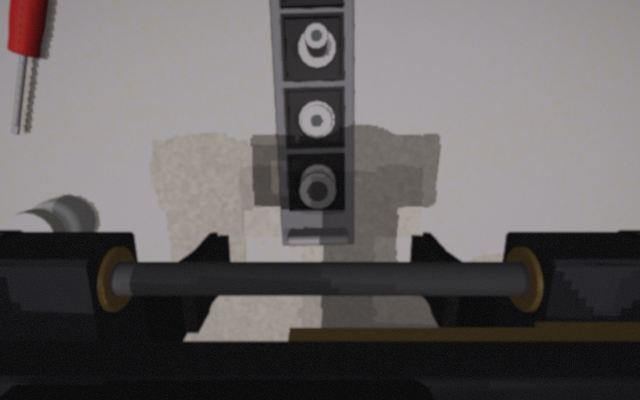

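The mushroom head is centred at about (318,188), which puts it at x≈0.525, y≈-0.1315. Descending and gripping.

Request:
carry_out(increments="-4 -1 60 0 0 0 87; 0 0 60 0 0 0 87; 0 0 30 0 0 0 87; 0 0 18 0 0 0 87; 0 0 0 0 0 0 87")

```text
time: 5.48
position: [0.5233, -0.1315, 0.0342]
tool_rot: [[0.038, -0.999, -0.001], [-0.999, -0.038, -0.0], [0.0, 0.001, -1.0]]
ft_force: [-0.3, 0.5, 0.0]
finger_gap: 0.0873
grasp_force: 0.0
```

Request:
carry_out(increments="0 0 0 0 0 0 20; 0 0 0 0 0 0 20; 0 0 0 0 0 0 20; 0 0 0 0 0 0 20; 0 0 0 0 0 0 20")

```text
time: 6.1
position: [0.5234, -0.1309, 0.0347]
tool_rot: [[0.039, -0.999, 0.0], [-0.999, -0.039, 0.0], [-0.0, -0.0, -1.0]]
ft_force: [0.2, -0.1, 0.1]
finger_gap: 0.0451
grasp_force: 0.0
```

Request:
carry_out(increments="0 0 0 0 0 0 20; 0 0 0 0 0 0 20; 0 0 0 0 0 0 20; 0 0 0 0 0 0 20")

```text
time: 6.6
position: [0.524, -0.1309, 0.0348]
tool_rot: [[0.04, -0.999, 0.001], [-0.999, -0.04, -0.0], [0.0, -0.001, -1.0]]
ft_force: [1.3, 0.7, 1.0]
finger_gap: 0.0304
grasp_force: 30.0
```

Request:
carry_out(increments="0 0 -10 0 0 0 20; 0 0 -40 0 0 0 20; 0 0 -40 0 0 0 20; 0 0 -40 0 0 0 20; 0 0 -35 0 0 0 20")

```text
time: 7.22
position: [0.5223, -0.1309, 0.2011]
tool_rot: [[0.039, -0.999, -0.001], [-0.999, -0.039, 0.0], [-0.0, 0.001, -1.0]]
ft_force: [0.3, -0.1, -1.4]
finger_gap: 0.0302
grasp_force: 30.0
```

```bash
cat > fit.py <<'E'
from h import *
P=np.array([[.4765,.1421],[.4922,.2025],[.505,.2639]]);print(np.degrees(np.arctan2(*(P[2]-P[0])[::-1])),np.hypot(*(P[2]-P[0])))
for c,px,z in [('scene',(377,179),.053),('scene',(398,196),.012),('scene',(428,206),.012),('scene',(457,214),.012),('scene',(489,223),.012),('scene',(514,232),.015),('side',(339,273),.012),('side',(321,298),.012),('side',(303,326),.012),('side',(283,358),.012),('side',(267,384),.015)]:
    print(c,ray(c,px,z).round(4))
for f,c in (('scene0','scene'),('side0','side')):
    im=cv2.imread(f'pics/{f}.png',0);m=(im<75).astype(np.uint8)
    n,l,s,ce=cv2.connectedComponentsWithStats(m)
    for i in range(1,n):
        if 200<s[i][4]<2000:
            p=ray(c,ce[i],.012)
            if .4<p[0]<.6 and .05<p[1]<.42: print(c,s[i],p.round(4))
E
python3 fit.py; python3 -c "
from h import *
plan([.476,.141,.2],-104.5,6,20)"
```

```text
76.83029328902298 0.1250899276520696
scene [0.4678 0.0939 0.053 ]
scene [0.4738 0.1428 0.012 ]
scene [0.4927 0.205  0.012 ]
scene [0.5061 0.2631 0.012 ]
scene [0.5208 0.3251 0.012 ]
scene [0.5389 0.3699 0.015 ]
side [0.4769 0.1403 0.012 ]
side [0.4951 0.1998 0.012 ]
side [0.5104 0.2605 0.012 ]
side [0.5256 0.3241 0.012 ]
side [0.536  0.3729 0.015 ]
scene [384 184  28  24 426] [0.4736 0.1417 0.012 ]
scene [413 193  28  24 446] [0.4892 0.2021 0.012 ]
scene [443 201  29  26 481] [0.5053 0.2628 0.012 ]
scene [379 203 123  39 257] [0.5308 0.23   0.012 ]
scene [361 204 158  51 513] [0.5491 0.229  0.012 ]
scene [474 210  29  27 520] [0.5211 0.3233 0.012 ]
side [322 258  34  30 533] [0.4782 0.1399 0.012 ]
side [305 282  34  33 585] [0.4937 0.2008 0.012 ]
side [286 308  35  36 654] [0.51   0.2613 0.012 ]
side [265 337  38  38 745] [0.5257 0.3217 0.012 ]
from [ 0.5223 -0.1309  0.2011] yaw -87.77 tilt [0.06 0.03 0.  ]
-45.6 5.9 0.2 0 0 2.8 20; -45.2 8.2 0.2 0 0 2.8 20; -44.8 10.3 0.2 0 0 2.8 20; -44.2 12.5 0.2 0 0 2.8 20; -43.6 14.7 0.2 0 0 2.8 20
-42.8 16.8 0.1 0 0 2.8 20
```

Request:
carry_out(increments="-46 6 0 0 0 2.8 20; -45 8 0 0 0 2.8 20; -45 10 0 0 0 2.8 20; -44 12 0 0 0 2.8 20; -44 15 0 0 0 2.8 20")

```text
time: 7.85
position: [0.484, 0.0972, 0.1995]
tool_rot: [[-0.206, -0.979, -0.002], [-0.979, 0.206, -0.0], [0.001, 0.002, -1.0]]
ft_force: [0.6, 0.1, -1.5]
finger_gap: 0.0301
grasp_force: 30.0
```

Request:
carry_out(increments="-43 17 0 0 0 2.8 20; 0 0 50 0 0 0 20; 0 0 30 0 0 0 20; 0 0 0 0 0 0 20")

```text
time: 8.35
position: [0.4752, 0.1405, 0.1175]
tool_rot: [[-0.251, -0.968, -0.006], [-0.968, 0.251, -0.004], [0.005, 0.005, -1.0]]
ft_force: [-0.1, -0.3, -0.7]
finger_gap: 0.0305
grasp_force: 30.0
```

```bash
python3 - <<'E'
from h import *
plan([.4761,.142,.0355],-104.6,3,20)
for c in ('side','wrist'):
    im=eyes.grab_frame(c)
    if c=='side':cv2.imwrite('pics/s4.png',cv2.resize(im[180:330,240:440,::-1],None,fx=3,fy=3))
    else: cv2.imwrite('pics/w4.png',im[:,:,::-1])
E
```

```text
from [0.4752 0.1405 0.1175] yaw -104.56 tilt [ 0.3  -0.31 -0.  ]
-0.6 -0.2 27.3 0 0 0 20; -0.6 -0.2 27.3 0 0 0 20; -0.5 -0.1 27.4 0 0 0 20
```

View pics/s4.png

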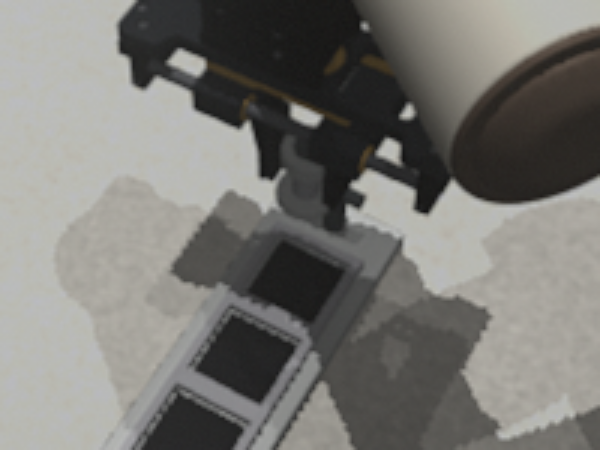

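The holder hangs upright in the fingers, with its foot at about crop (308,210), which is full-image (343,250). Checking that against the projected foot.

```bash
python3 - <<'E'
from h import *
print(proj('side',[[.4752,.1405,.096],[.4752,.1355,.096],[.4752,.1455,.096],[.4752,.1405,.104]]), readout.get_obs()['position'])
E
```

```text
[[341.21345845 246.63884014]
 [341.90745373 244.36513848]
 [340.51446867 248.92890503]
 [341.3493014  243.895445  ]] [0.47799359 0.14179675 0.12051423]
```

Request:
carry_out(increments="0 0 40 0 0 0 20; 0 0 35 0 0 0 20; 0 0 8 0 0 0 20; 0 0 2.5 0 0 0 20; 0 0 0 0 0 0 20")

```text
time: 9.07
position: [0.4787, 0.1424, 0.0356]
tool_rot: [[-0.251, -0.968, 0.003], [-0.968, 0.251, 0.002], [-0.002, -0.002, -1.0]]
ft_force: [0.5, -0.2, -2.4]
finger_gap: 0.0306
grasp_force: 30.0
```

Request:
carry_out(increments="0 0 0.5 0 0 0 20; 0 0 0 0 0 0 20")

```text
time: 9.32
position: [0.4779, 0.142, 0.0342]
tool_rot: [[-0.251, -0.968, 0.001], [-0.968, 0.251, 0.001], [-0.001, -0.001, -1.0]]
ft_force: [-0.5, 0.6, -1.9]
finger_gap: 0.0308
grasp_force: 30.0
```

Request:
carry_out(increments="0 0 1 0 0 0 20; 0 0 0 0 0 0 20")

```text
time: 9.57
position: [0.4782, 0.1422, 0.0336]
tool_rot: [[-0.251, -0.968, 0.001], [-0.968, 0.251, 0.0], [-0.001, -0.001, -1.0]]
ft_force: [-0.9, -0.7, 5.6]
finger_gap: 0.0304
grasp_force: 29.9
```

Contact (5.6 N). Releasing and opening fully before lifting.

Request:
carry_out(increments="0 0 0 0 0 0 87; 0 0 0 0 0 0 87; 0 0 0 0 0 0 87; 0 0 0 0 0 0 87; 0 0 0 0 0 0 87")

```text
time: 10.2
position: [0.4775, 0.1418, 0.0325]
tool_rot: [[-0.251, -0.968, -0.0], [-0.968, 0.251, -0.0], [0.0, 0.0, -1.0]]
ft_force: [-0.6, -1.2, -0.1]
finger_gap: 0.0726
grasp_force: 0.0
```

Request:
carry_out(increments="0 0 -5 0 0 0 87; 0 0 -40 0 0 0 87; 0 0 -60 0 0 0 87; 0 0 -60 0 0 0 87; 0 0 0 0 0 0 87")

```text
time: 10.82
position: [0.4804, 0.1433, 0.2034]
tool_rot: [[-0.25, -0.968, 0.011], [-0.968, 0.25, 0.006], [-0.009, -0.009, -1.0]]
ft_force: [-0.6, 0.3, -0.3]
finger_gap: 0.0871
grasp_force: 0.0
```

```bash
python3 - <<'E'
from h import *
look('holder_mushroom',.012,.06,'w5')
print(proj('wrist',[[.478,.142,.06]]))
plan([.526,-.19,.2],-87.8,6,87)
E
```

```text
pin [320.2 172.1] 0.84 [0.4743 0.1357 0.012 ]
box [303.2 154.3 343.3 198.4] 0.9
[[317.23142592 191.33187812]]
from [0.4767 0.1415 0.1969] yaw -104.57 tilt [ 0.08 -0.04 -0.  ]
51.4 -21.8 -0.5 0 0 -2.8 87; 52.4 -19.3 -0.5 0 0 -2.8 87; 53.3 -16.7 -0.5 0 0 -2.8 87; 54 -14.1 -0.5 0 0 -2.8 87; 54.7 -11.5 -0.6 0 0 -2.8 87
55.2 -8.8 -0.5 0 0 -2.8 87
```

View pics/w5.png

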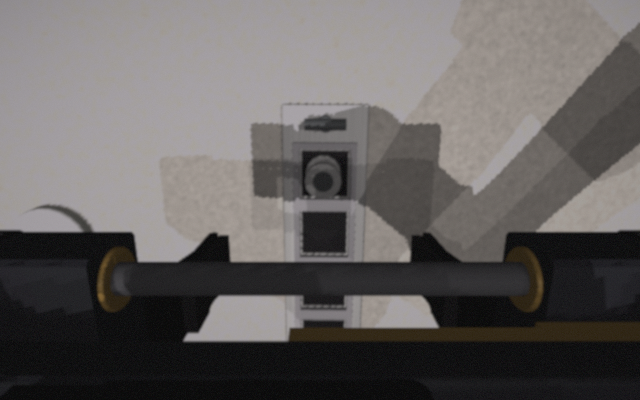

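The mushroom stands upright in pocket 1, with its foot at about (323,173) inside the pocket (302–348, 152–198). Next is the plain holder.

Request:
carry_out(increments="51 -22 -4 0 0 -2.8 87; 52 -19 0 0 0 -2.8 87; 53 -17 0 0 0 -2.8 87; 54 -14 0 0 0 -2.8 87; 55 -11 0 0 0 -2.8 87")

```text
time: 11.6
position: [0.5176, -0.1353, 0.1995]
tool_rot: [[-0.008, -1.0, -0.004], [-1.0, 0.008, 0.0], [-0.0, 0.004, -1.0]]
ft_force: [0.5, -0.0, 0.8]
finger_gap: 0.0873
grasp_force: 0.0
```

Request:
carry_out(increments="55 -9 0 0 0 -2.8 87; 0 0 0 0 0 0 87; 0 0 0 0 0 0 87; 0 0 0 0 0 0 87")

```text
time: 12.1
position: [0.5266, -0.1876, 0.2009]
tool_rot: [[0.041, -0.999, -0.002], [-0.999, -0.041, 0.0], [-0.0, 0.002, -1.0]]
ft_force: [-0.1, 0.1, 0.5]
finger_gap: 0.0868
grasp_force: 0.0
```

```bash
python3 - <<'E'
from h import *
print(readout.get_obs()['position'])
im=look('holder_plain',.013,.053)
cv2.imwrite('pics/w6.png',cv2.resize(im[0:240,220:420,::-1],None,fx=2.5,fy=2.5))
for z in (.013,.053): print(proj('wrist',[[.526,-.192,z]]))
E
```

```text
[ 0.52664745 -0.18760474  0.20088231]
pin [318.3 172.9] 0.79 [ 0.5277 -0.193   0.013 ]
box [300.5 156.2 333.5 197.8] 0.59
[[320.15743175 174.03652808]]
[[320.25003163 182.19716378]]
```

View pics/w6.png

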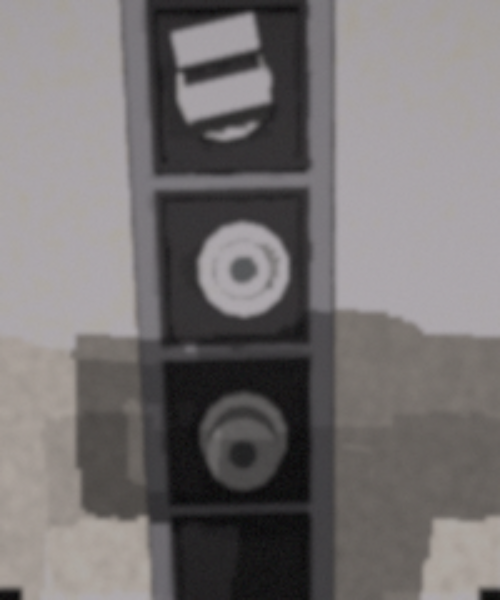

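The drum top is centred at full-image (317,181), giving x≈0.529, y≈-0.193. Descending and gripping.

Request:
carry_out(increments="5 -2.5 60 0 0 0 87; 0 0 60 0 0 0 87; 0 0 40 0 0 0 65; 0 0 16 0 0 0 60; 0 0 0 0 0 0 15")

```text
time: 12.88
position: [0.5299, -0.1933, 0.0254]
tool_rot: [[0.04, -0.999, -0.001], [-0.999, -0.04, -0.0], [0.0, 0.001, -1.0]]
ft_force: [-0.6, 0.9, 0.9]
finger_gap: 0.0648
grasp_force: 0.0
```

Request:
carry_out(increments="0 0 0 0 0 0 15; 0 0 0 0 0 0 15; 0 0 0 0 0 0 15; 0 0 0 0 0 0 15; 0 0 0 0 0 0 15")

```text
time: 13.5
position: [0.5298, -0.1937, 0.0261]
tool_rot: [[0.039, -0.999, 0.0], [-0.999, -0.039, -0.0], [0.0, -0.0, -1.0]]
ft_force: [-1.2, 0.8, 3.8]
finger_gap: 0.0252
grasp_force: 30.0
```

Request:
carry_out(increments="0 0 0 0 0 0 15; 0 0 0 0 0 0 15; 0 0 0 0 0 0 15")

```text
time: 13.88
position: [0.5298, -0.1936, 0.0261]
tool_rot: [[0.039, -0.999, 0.0], [-0.999, -0.039, -0.0], [0.0, -0.0, -1.0]]
ft_force: [-1.3, 1.1, 5.6]
finger_gap: 0.0253
grasp_force: 30.0
```

Request:
carry_out(increments="0 0 -10 0 0 0 15; 0 0 -50 0 0 0 15; 0 0 -50 0 0 0 15; 0 0 -40 0 0 0 15; 0 0 0 0 0 0 15")

```text
time: 14.5
position: [0.5318, -0.1939, 0.1795]
tool_rot: [[0.04, -0.999, 0.008], [-0.999, -0.04, -0.001], [0.001, -0.008, -1.0]]
ft_force: [0.7, -0.9, -1.2]
finger_gap: 0.0255
grasp_force: 30.0
```

```bash
python3 - <<'E'
from h import *
plan([.4917,.202,.176],-104.6,8,15)
E
```

```text
from [ 0.5318 -0.1939  0.1795] yaw -87.72 tilt [-0.48 -0.08  0.  ]
-49.6 3 0.4 0 0 2.1 15; -49.5 4.9 0.4 0 0 2.1 15; -49.3 6.7 0.4 0 0 2.1 15; -49 8.5 0.5 0 0 2.1 15; -48.7 10.3 0.4 0 0 2.1 15
-48.2 12.1 0.5 0 0 2.1 15; -47.8 13.9 0.4 0 0 2.1 15; -47.2 15.6 0.5 0 0 2.1 15
```

Request:
carry_out(increments="-50 2 0 0 0 2.1 15; -50 5 0 0 0 2.1 15; -49 7 0 0 0 2.1 15; -49 8 0 0 0 2.1 15; -49 10 0 0 0 2.1 15")

```text
time: 15.12
position: [0.5047, 0.056, 0.1741]
tool_rot: [[-0.145, -0.989, -0.003], [-0.989, 0.145, -0.001], [0.001, 0.003, -1.0]]
ft_force: [1.2, -0.6, -1.8]
finger_gap: 0.0251
grasp_force: 30.0
```

Request:
carry_out(increments="-48 12 0 0 0 2.1 15; -48 14 0 0 0 2.1 15; -47 15 0 0 0 2.1 15; 0 0 0 0 0 0 15; 0 0 0 0 0 0 15")

```text
time: 15.75
position: [0.4905, 0.2023, 0.1742]
tool_rot: [[-0.251, -0.968, -0.003], [-0.968, 0.251, -0.002], [0.002, 0.002, -1.0]]
ft_force: [-0.0, -0.2, -1.8]
finger_gap: 0.0253
grasp_force: 30.0
```

```bash
python3 - <<'E'
from h import *
plan([.4917,.202,.026],-104.6,3,15)
E
```

```text
from [0.4905 0.2023 0.1742] yaw -104.53 tilt [ 0.12 -0.12 -0.  ]
0 -0.4 49.4 0 0 0 15; 0 -0.4 49.4 0 0 0 15; 0 -0.5 49.4 0 0 0 15
```

Descend 149.5 mm in total: 150 back to the grip height, less a small clearance.

Request:
carry_out(increments="0 -1 60 0 0 0 15; 0 0 50 0 0 0 15; 0 0 30 0 0 0 15; 0 0 9 0 0 0 15; 0 0 0 0 0 0 15")

```text
time: 16.38
position: [0.4928, 0.2018, 0.0269]
tool_rot: [[-0.252, -0.968, 0.0], [-0.968, 0.252, -0.0], [0.0, -0.0, -1.0]]
ft_force: [1.0, -0.1, -0.1]
finger_gap: 0.0253
grasp_force: 30.0
```

Request:
carry_out(increments="0 0 1 0 0 0 15; 0 0 0 0 0 0 15")

```text
time: 16.62
position: [0.4928, 0.2027, 0.0262]
tool_rot: [[-0.252, -0.968, 0.001], [-0.968, 0.252, 0.001], [-0.001, -0.001, -1.0]]
ft_force: [-0.2, 0.1, -1.7]
finger_gap: 0.0256
grasp_force: 30.0
```

Request:
carry_out(increments="0 0 1 0 0 0 15; 0 0 0 0 0 0 15")

```text
time: 16.88
position: [0.4927, 0.2028, 0.0251]
tool_rot: [[-0.251, -0.968, 0.001], [-0.968, 0.251, 0.0], [-0.001, -0.001, -1.0]]
ft_force: [-0.2, -1.0, 2.3]
finger_gap: 0.0253
grasp_force: 30.0
```

Request:
carry_out(increments="0 0 0.7 0 0 0 15; 0 0 0 0 0 0 15")

```text
time: 17.12
position: [0.4927, 0.2027, 0.0251]
tool_rot: [[-0.251, -0.968, 0.001], [-0.968, 0.251, 0.0], [-0.0, -0.001, -1.0]]
ft_force: [-2.6, -1.7, 6.6]
finger_gap: 0.0247
grasp_force: 30.0
```

Request:
carry_out(increments="0 0 0 0 0 0 87; 0 0 0 0 0 0 87; 0 0 0 0 0 0 87; 0 0 0 0 0 0 87; 0 0 0 0 0 0 87")

```text
time: 17.75
position: [0.4924, 0.2026, 0.0237]
tool_rot: [[-0.251, -0.968, -0.0], [-0.968, 0.251, -0.0], [0.0, 0.0, -1.0]]
ft_force: [-0.1, 1.4, 1.1]
finger_gap: 0.067
grasp_force: 0.0
```

Request:
carry_out(increments="0 0 -10 0 0 0 87; 0 0 -50 0 0 0 87; 0 0 -60 0 0 0 87; 0 0 -55 0 0 0 87; 0 0 0 0 0 0 87")

```text
time: 18.38
position: [0.4949, 0.2042, 0.205]
tool_rot: [[-0.25, -0.968, 0.011], [-0.968, 0.25, 0.007], [-0.009, -0.008, -1.0]]
ft_force: [-0.2, -0.2, -1.1]
finger_gap: 0.087
grasp_force: 0.0
```

```bash
python3 - <<'E'
from h import *
im=look('holder_plain',.012,.052)
cv2.imwrite('pics/w7.png',im[50:250,220:420,::-1])
plan([.528,-.254,.2],-87.8,8,87)
E
```

```text
pin [323.3 173. ] 0.87 [0.4866 0.1984 0.012 ]
box [305.8 158.5 340.4 197.2] 0.72
from [0.4916 0.2022 0.1984] yaw -104.57 tilt [ 0.06 -0.03 -0.  ]
54 -18.7 -0.2 0 0 -2.1 87; 54.7 -16.8 -0.2 0 0 -2.1 87; 55.3 -14.7 -0.2 0 0 -2.1 87; 55.8 -12.7 -0.2 0 0 -2.1 87; 56.2 -10.7 -0.2 0 0 -2.1 87
56.5 -8.6 -0.2 0 0 -2.1 87; 56.8 -6.5 -0.2 0 0 -2.1 87; 57.1 -4.5 -0.2 0 0 -2.1 87
```

View pics/w7.png

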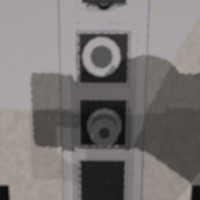

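The mushroom is in pocket 1 and the plain holder in pocket 2 (foot at about full-image (323,173)), both well inside. Next is the tall holder.

Request:
carry_out(increments="54 -19 0 0 0 -2.1 87; 55 -17 0 0 0 -2.1 87; 55 -15 0 0 0 -2.1 87; 56 -13 0 0 0 -2.1 87; 56 -11 0 0 0 -2.1 87")

```text
time: 19.15
position: [0.5156, -0.0846, 0.1972]
tool_rot: [[-0.069, -0.998, -0.004], [-0.998, 0.069, -0.0], [0.001, 0.004, -1.0]]
ft_force: [1.3, 0.5, -0.9]
finger_gap: 0.0872
grasp_force: 0.0
```

Request:
carry_out(increments="57 -8 0 0 0 -2.1 87; 57 -6 0 0 0 -2.1 87; 57 -4 0 0 0 -2.1 87; 0 0 0 0 0 0 87; 0 0 0 0 0 0 87")

```text
time: 19.77
position: [0.5278, -0.2542, 0.1971]
tool_rot: [[0.038, -0.999, -0.003], [-0.999, -0.038, 0.001], [-0.001, 0.003, -1.0]]
ft_force: [-0.5, 0.6, 0.3]
finger_gap: 0.0869
grasp_force: 0.0
```

```bash
python3 - <<'E'
from h import *
print(readout.get_obs()['position'])
im=look('holder_tall',.013,.075)
cv2.imwrite('pics/w8.png',cv2.resize(im[0:240,220:420,::-1],None,fx=2.5,fy=2.5))
for z in (.013,.075): print(proj('wrist',[[.528,-.254,z]]))
E
```

```text
[ 0.52780344 -0.25422198  0.19707789]
box [297.9 160.7 332.9 204.8] 0.85
[[319.41368589 178.08414925]]
[[319.49100182 192.59372219]]
```

View pics/w8.png

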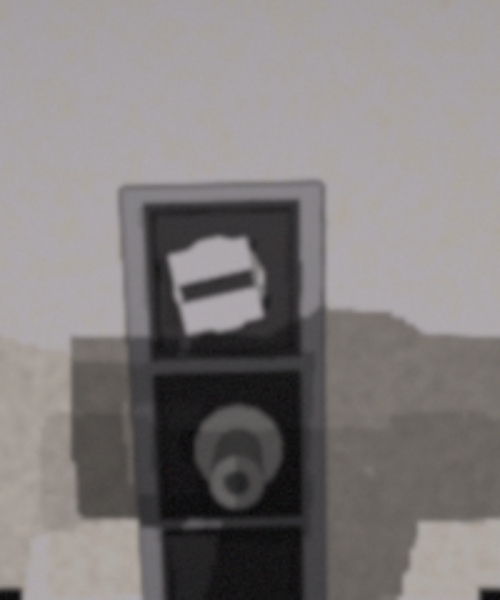

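Tall holder: foot at (315.6,178), top at (315,193), so x≈0.5315, y≈-0.254. Descending and gripping.

Request:
carry_out(increments="0 -3.7 60 0 0 0 70; 0 0 60 0 0 0 60; 0 0 36 0 0 0 60; 0 0 10 0 0 0 60; 0 0 0 0 0 0 60")

```text
time: 20.55
position: [0.5332, -0.2537, 0.0334]
tool_rot: [[0.041, -0.999, 0.001], [-0.999, -0.041, -0.0], [0.0, -0.0, -1.0]]
ft_force: [0.2, -0.3, 0.7]
finger_gap: 0.0601
grasp_force: 0.0
```

Request:
carry_out(increments="0 0 0 0 0 0 8; 0 0 0 0 0 0 8; 0 0 0 0 0 0 8; 0 0 0 0 0 0 8; 0 0 0 0 0 0 8")

```text
time: 21.18
position: [0.5323, -0.2543, 0.0329]
tool_rot: [[0.039, -0.999, -0.0], [-0.999, -0.039, 0.0], [-0.0, 0.0, -1.0]]
ft_force: [-1.4, -0.4, 1.2]
finger_gap: 0.0177
grasp_force: 1.3
```

Request:
carry_out(increments="0 0 0 0 0 0 8; 0 0 0 0 0 0 8; 0 0 0 0 0 0 8")

```text
time: 21.55
position: [0.5323, -0.2542, 0.0329]
tool_rot: [[0.039, -0.999, -0.0], [-0.999, -0.039, 0.0], [-0.0, 0.0, -1.0]]
ft_force: [-1.6, 0.0, 1.5]
finger_gap: 0.0168
grasp_force: 30.0
```

Request:
carry_out(increments="0 0 -10 0 0 0 8; 0 0 -50 0 0 0 8; 0 0 -50 0 0 0 8; 0 0 -40 0 0 0 8; 0 0 0 0 0 0 8")

```text
time: 22.18
position: [0.5348, -0.2548, 0.1875]
tool_rot: [[0.04, -0.999, 0.009], [-0.999, -0.04, -0.002], [0.003, -0.009, -1.0]]
ft_force: [0.1, 0.2, -1.7]
finger_gap: 0.0175
grasp_force: 30.0
```

```bash
python3 - <<'E'
from h import *
o=readout.get_obs();print(o['position']);o['position'][:2]=[.5325,-.2542]
plan([.5083,.263,.183],-104.6,9,8,o)
E
```

```text
[ 0.53480222 -0.25480243  0.18751874]
from [ 0.5325 -0.2542  0.1875] yaw -87.72 tilt [-0.53 -0.16  0.  ]
-57.5 0.4 0.5 0 0 1.9 8; -57.5 2.3 0.5 0 0 1.9 8; -57.4 4.2 0.5 0 0 1.9 8; -57.2 6 0.5 0 0 1.9 8; -57 7.9 0.5 0 0 1.9 8
-56.7 9.8 0.5 0 0 1.9 8; -56.3 11.6 0.5 0 0 1.9 8; -56 13.4 0.5 0 0 1.9 8; -55.4 15.3 0.5 0 0 1.9 8
```

Request:
carry_out(increments="-57 0 0 0 0 1.9 8; -57 2 0 0 0 1.9 8; -57 4 0 0 0 1.9 8; -57 6 0 0 0 1.9 8; -57 8 0 0 0 1.9 8")

```text
time: 22.8
position: [0.5192, 0.0333, 0.182]
tool_rot: [[-0.127, -0.992, -0.001], [-0.992, 0.127, -0.0], [0.0, 0.001, -1.0]]
ft_force: [-0.1, -0.1, -1.5]
finger_gap: 0.0173
grasp_force: 30.0
```

Request:
carry_out(increments="-57 10 0 0 0 1.9 8; -57 12 0 0 0 1.9 8; -56 13 0 0 0 1.9 8; -55 15 0 0 0 1.7 8; 0 0 0 0 0 0 8")

```text
time: 23.42
position: [0.5095, 0.2654, 0.1814]
tool_rot: [[-0.249, -0.969, -0.001], [-0.969, 0.249, -0.0], [0.001, 0.001, -1.0]]
ft_force: [-0.2, -0.4, -1.5]
finger_gap: 0.0173
grasp_force: 30.0
```

Request:
carry_out(increments="0 0 50 0 0 0 8; 0 0 20 0 0 0 8; 0 0 0 0 0 0 8; 0 0 0 0 0 0 8")

```text
time: 23.92
position: [0.511, 0.2619, 0.1137]
tool_rot: [[-0.253, -0.967, 0.001], [-0.967, 0.253, 0.001], [-0.001, -0.001, -1.0]]
ft_force: [0.1, -0.7, -1.7]
finger_gap: 0.017
grasp_force: 30.0
```

Request:
carry_out(increments="0 2 40 0 0 0 8; 0 0 30 0 0 0 8; 0 0 8 0 0 0 8; 0 0 2 0 0 0 8; 0 0 0 0 0 0 8")

```text
time: 24.55
position: [0.5094, 0.2632, 0.0344]
tool_rot: [[-0.253, -0.968, 0.002], [-0.968, 0.253, 0.002], [-0.002, -0.002, -1.0]]
ft_force: [-0.4, 0.5, -1.2]
finger_gap: 0.0177
grasp_force: 30.0
```

Request:
carry_out(increments="0 0 1 0 0 0 8; 0 0 0 0 0 0 8")

```text
time: 24.8
position: [0.5086, 0.2627, 0.0325]
tool_rot: [[-0.253, -0.968, 0.001], [-0.968, 0.253, 0.001], [-0.001, -0.001, -1.0]]
ft_force: [-1.1, 0.4, -2.5]
finger_gap: 0.0174
grasp_force: 30.0
```

Request:
carry_out(increments="0 0 0.7 0 0 0 8; 0 0 0 0 0 0 8")

```text
time: 25.05
position: [0.5086, 0.2627, 0.0319]
tool_rot: [[-0.253, -0.968, 0.001], [-0.968, 0.253, 0.0], [-0.0, -0.001, -1.0]]
ft_force: [-1.1, -0.4, 3.5]
finger_gap: 0.0174
grasp_force: 30.0
```

Request:
carry_out(increments="0 0 0.5 0 0 0 8; 0 0 0 0 0 0 8")

```text
time: 25.3
position: [0.5086, 0.2627, 0.0318]
tool_rot: [[-0.252, -0.968, 0.001], [-0.968, 0.252, 0.0], [-0.0, -0.001, -1.0]]
ft_force: [-2.4, -0.2, 6.7]
finger_gap: 0.0169
grasp_force: 30.0
```

Request:
carry_out(increments="0 0 0 0 0 0 87; 0 0 0 0 0 0 87; 0 0 0 0 0 0 87; 0 0 0 0 0 0 87; 0 0 0 0 0 0 87")

```text
time: 25.92
position: [0.5084, 0.2624, 0.0305]
tool_rot: [[-0.253, -0.967, -0.0], [-0.967, 0.253, -0.0], [0.0, 0.0, -1.0]]
ft_force: [0.5, -0.1, -0.3]
finger_gap: 0.0594
grasp_force: 0.0
```

Request:
carry_out(increments="0 0 -10 0 0 0 87; 0 0 -50 0 0 0 87; 0 0 -60 0 0 0 87; 0 0 -48 0 0 0 87; 0 0 0 0 0 0 87")

```text
time: 26.55
position: [0.5106, 0.264, 0.2046]
tool_rot: [[-0.252, -0.968, 0.009], [-0.968, 0.252, 0.007], [-0.009, -0.007, -1.0]]
ft_force: [0.1, 0.3, -0.6]
finger_gap: 0.0867
grasp_force: 0.0
```

```bash
python3 - <<'E'
from h import *
im=look('holder_tall',.012,.074)
cv2.imwrite('pics/w9.png',im[50:250,220:420,::-1])
o=readout.get_obs();print(o['position']);o['position'][:]=[.5086,.2627,.2]
plan([.535,-.318,.2],-75.5,10,87,o)
E
```

```text
pin [324.9 171.7] 0.77 [0.5006 0.2572 0.012 ]
box [306.7 156.8 340.  198.8] 0.86
[0.50769866 0.26202595 0.19807868]
from [0.5086 0.2627 0.2   ] yaw -104.67 tilt [ 0.07 -0.05 -0.  ]
55.5 -17.3 0 0 0 -2.9 87; 56.3 -14.4 0 0 0 -2.9 87; 57 -11.5 0 0 0 -2.9 87; 57.5 -8.6 0 0 0 -2.9 87; 57.8 -5.7 0 0 0 -2.9 87
58.1 -2.7 0 0 0 -2.9 87; 58.1 0.2 0 0 0 -2.9 87; 58.1 3.2 0 0 0 -2.9 87; 57.8 6.1 0 0 0 -2.9 87; 57.4 9.1 0 0 0 -2.9 87
```

View pics/w9.png

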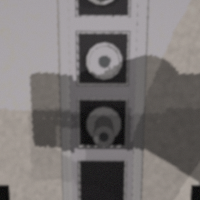

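The tall holder stands in pocket 3, with its foot at about full-image (323,172) inside the pocket. Now the vise.

Request:
carry_out(increments="55 -17 0 0 0 -2.9 87; 56 -14 0 0 0 -2.9 87; 57 -12 0 0 0 -2.9 87; 57 -9 0 0 0 -2.9 87; 58 -6 0 0 0 -2.9 87")

```text
time: 27.32
position: [0.5213, -0.0287, 0.197]
tool_rot: [[-0.001, -1.0, -0.003], [-1.0, 0.001, -0.001], [0.001, 0.003, -1.0]]
ft_force: [0.6, 0.7, 1.0]
finger_gap: 0.0869
grasp_force: 0.0
```

Request:
carry_out(increments="58 -3 0 0 0 -2.9 87; 58 0 0 0 0 -2.9 87; 58 3 0 0 0 -2.9 87; 58 6 0 0 0 -2.9 87; 57 9 0 0 0 -2.9 87")

```text
time: 27.95
position: [0.5349, -0.3183, 0.1965]
tool_rot: [[0.249, -0.968, -0.004], [-0.968, -0.249, 0.001], [-0.002, 0.003, -1.0]]
ft_force: [1.3, -0.3, 0.1]
finger_gap: 0.0869
grasp_force: 0.0
```

Request:
carry_out(increments="0 0 0 0 0 0 87; 0 0 0 0 0 0 87; 0 0 0 0 0 0 87")

```text
time: 28.32
position: [0.5357, -0.3153, 0.1981]
tool_rot: [[0.249, -0.968, -0.001], [-0.968, -0.249, 0.001], [-0.001, 0.001, -1.0]]
ft_force: [0.0, -0.2, 0.1]
finger_gap: 0.087
grasp_force: 0.0
```

```bash
python3 - <<'E'
from h import *
print(readout.get_obs()['position'])
im=look('holder_vise',.013,.055)
cv2.imwrite('pics/w10.png',cv2.resize(im[110:240,260:380,::-1],None,fx=4,fy=4))
for z in (.013,.055): print(proj('wrist',[[.535,-.318,z],[.540,-.318,z]]))
E
```

```text
[ 0.53570112 -0.31533321  0.19813621]
pin [315.  175.3] 0.81 [ 0.5407 -0.3177  0.013 ]
pin [286.7 338. ] 0.24 [ 0.5259 -0.1328  0.013 ]
box [297.  157.9 333.2 202.8] 0.73
[[320.81354445 176.55512629]
 [315.8721202  175.29766419]]
[[320.97667377 185.56628481]
 [315.39312203 184.15453333]]
```

View pics/w10.png

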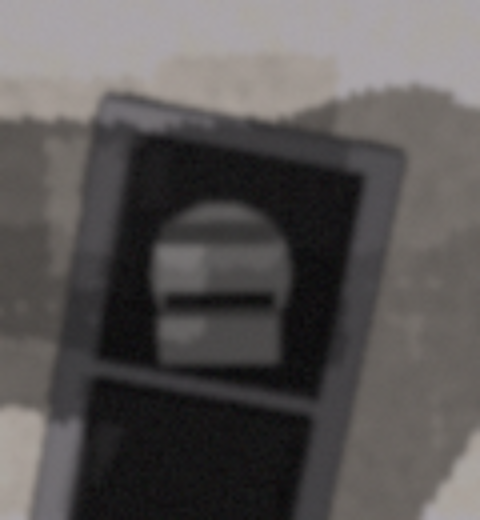

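Vise top is centred at full-image (314.5,185), with 1–2° of yaw left over. Correction is tool x +3, y −4, rz −1.5. Descending and gripping.

Request:
carry_out(increments="3 -4 60 0 0 -1.5 75; 0 0 60 0 0 0 65; 0 0 40 0 0 0 60; 0 0 13 0 0 0 60; 0 0 0 0 0 0 60")

```text
time: 29.1
position: [0.5409, -0.3183, 0.0259]
tool_rot: [[0.274, -0.962, -0.0], [-0.962, -0.274, -0.0], [0.0, 0.0, -1.0]]
ft_force: [0.7, -0.5, 0.4]
finger_gap: 0.0605
grasp_force: 0.0
```

Request:
carry_out(increments="0 0 0 0 0 0 15; 0 0 0 0 0 0 15; 0 0 0 0 0 0 15; 0 0 0 0 0 0 15; 0 0 0 0 0 0 15")

```text
time: 29.72
position: [0.5408, -0.3186, 0.0261]
tool_rot: [[0.273, -0.962, 0.001], [-0.962, -0.273, -0.0], [0.001, -0.001, -1.0]]
ft_force: [-1.2, 1.3, 2.7]
finger_gap: 0.0261
grasp_force: 30.0
```

Request:
carry_out(increments="0 0 0 0 0 0 15; 0 0 0 0 0 0 15")

```text
time: 29.98
position: [0.5408, -0.3186, 0.0261]
tool_rot: [[0.273, -0.962, 0.001], [-0.962, -0.273, -0.0], [0.001, -0.001, -1.0]]
ft_force: [-0.6, 1.0, 3.6]
finger_gap: 0.0261
grasp_force: 30.0
```

Request:
carry_out(increments="0 0 -10 0 0 0 15; 0 0 -50 0 0 0 15; 0 0 -50 0 0 0 15; 0 0 -40 0 0 0 15; 0 0 0 0 0 0 15")

```text
time: 30.6
position: [0.5422, -0.3193, 0.18]
tool_rot: [[0.273, -0.962, 0.008], [-0.962, -0.273, -0.003], [0.005, -0.007, -1.0]]
ft_force: [1.2, 0.8, -2.1]
finger_gap: 0.0258
grasp_force: 30.0
```

```bash
python3 - <<'E'
from h import *
o=readout.get_obs();print(o['position']);o['position'][:]=[.5408,-.3186,.176]
plan([.5235,.323,.176],-104.6,11,15,o)
E
```

```text
[ 0.54224167 -0.31933363  0.17998003]
from [ 0.5408 -0.3186  0.176 ] yaw -74.13 tilt [-0.38 -0.28  0.  ]
-56.5 -14.4 0 0 0 2.8 15; -57.2 -11.7 0 0 0 2.8 15; -57.7 -8.9 0 0 0 2.8 15; -58 -6.1 0 0 0 2.8 15; -58.3 -3.3 0 0 0 2.8 15
-58.3 -0.5 0 0 0 2.8 15; -58.3 2.3 0 0 0 2.8 15; -58.1 5.2 0 0 0 2.8 15; -57.8 7.9 0 0 0 2.8 15; -57.4 10.8 0 0 0 2.8 15
-56.7 13.5 0 0 0 2.8 15
```

Request:
carry_out(increments="-56 -14 0 0 0 2.8 15; -57 -12 0 0 0 2.8 15; -58 -9 0 0 0 2.8 15; -58 -6 0 0 0 2.8 15; -58 -3 0 0 0 2.8 15")

```text
time: 31.22
position: [0.5314, -0.0259, 0.1743]
tool_rot: [[0.03, -1.0, -0.003], [-1.0, -0.03, -0.0], [0.0, 0.003, -1.0]]
ft_force: [0.8, 0.1, -1.2]
finger_gap: 0.0262
grasp_force: 30.0
```

Request:
carry_out(increments="-58 -1 0 0 0 2.8 15; -58 2 0 0 0 2.8 15; -58 5 0 0 0 2.8 15; -58 8 0 0 0 2.8 15; -58 11 0 0 0 2.8 15")

```text
time: 31.85
position: [0.5256, 0.2655, 0.1742]
tool_rot: [[-0.212, -0.977, -0.003], [-0.977, 0.212, -0.002], [0.002, 0.002, -1.0]]
ft_force: [1.1, -0.0, -1.6]
finger_gap: 0.0256
grasp_force: 30.0
```

Request:
carry_out(increments="-57 14 0 0 0 2.6 15; 0 0 0 0 0 0 15; 0 0 50 0 0 0 15; 0 0 0 0 0 0 15; 0 0 0 0 0 0 15")

```text
time: 32.48
position: [0.5258, 0.3224, 0.1265]
tool_rot: [[-0.255, -0.967, 0.001], [-0.967, 0.255, -0.0], [0.0, -0.001, -1.0]]
ft_force: [0.2, -0.0, -0.8]
finger_gap: 0.0255
grasp_force: 30.0
```

Request:
carry_out(increments="0 2 50 0 0 0 15; 0 0 35 0 0 0 15; 0 0 12 0 0 0 15; 0 0 3 0 0 0 15; 0 0 0 0 0 0 15")

```text
time: 33.1
position: [0.5243, 0.3242, 0.0275]
tool_rot: [[-0.254, -0.967, 0.003], [-0.967, 0.254, 0.002], [-0.003, -0.002, -1.0]]
ft_force: [1.4, -0.9, -1.0]
finger_gap: 0.0259
grasp_force: 30.0
```

Request:
carry_out(increments="0 0 1 0 0 0 15; 0 0 0 0 0 0 15")

```text
time: 33.35
position: [0.5235, 0.3237, 0.0255]
tool_rot: [[-0.254, -0.967, 0.001], [-0.967, 0.254, 0.001], [-0.001, -0.001, -1.0]]
ft_force: [0.3, 0.0, -1.4]
finger_gap: 0.0256
grasp_force: 30.0
```

Request:
carry_out(increments="0 0 0.7 0 0 0 15; 0 0 0 0 0 0 15")

```text
time: 33.6
position: [0.5235, 0.3237, 0.0251]
tool_rot: [[-0.254, -0.967, 0.001], [-0.967, 0.254, 0.001], [-0.001, -0.001, -1.0]]
ft_force: [-2.3, -0.7, 6.7]
finger_gap: 0.0256
grasp_force: 30.0
```

Request:
carry_out(increments="0 0 0.5 0 0 0 15; 0 0 0 0 0 0 15")

```text
time: 33.85
position: [0.5235, 0.3237, 0.0251]
tool_rot: [[-0.254, -0.967, 0.001], [-0.967, 0.254, 0.0], [-0.001, -0.001, -1.0]]
ft_force: [-2.4, -0.9, 8.5]
finger_gap: 0.0258
grasp_force: 30.0
```

Seated. Releasing, lifting and taking a last look.

Request:
carry_out(increments="0 0 0 0 0 0 87; 0 0 0 0 0 0 87; 0 0 0 0 0 0 87; 0 0 0 0 0 0 87; 0 0 0 0 0 0 87")

```text
time: 34.48
position: [0.5232, 0.3233, 0.0233]
tool_rot: [[-0.255, -0.967, -0.0], [-0.967, 0.255, -0.0], [0.0, 0.0, -1.0]]
ft_force: [0.7, -0.4, 0.3]
finger_gap: 0.0678
grasp_force: 0.0
```

Request:
carry_out(increments="0 0 -10 0 0 0 87; 0 0 -50 0 0 0 87; 0 0 -60 0 0 0 87; 0 0 -60 0 0 0 87; -40 0 -40 0 0 0 87")

```text
time: 35.1
position: [0.5339, 0.3611, 0.2492]
tool_rot: [[-0.256, -0.967, 0.004], [-0.967, 0.256, 0.004], [-0.005, -0.003, -1.0]]
ft_force: [1.2, 1.7, -0.7]
finger_gap: 0.0867
grasp_force: 0.0
```

Request:
carry_out(increments="-50 0 -20 0 0 0 87; 0 0 0 0 0 0 87; 0 0 0 0 0 0 87; 0 0 0 0 0 0 87")

```text
time: 35.6
position: [0.5457, 0.4092, 0.263]
tool_rot: [[-0.255, -0.967, -0.001], [-0.967, 0.255, -0.001], [0.001, 0.001, -1.0]]
ft_force: [-0.3, -0.0, 0.3]
finger_gap: 0.087
grasp_force: 0.0
```

```bash
python3 - <<'E'
from h import *
im=eyes.grab_frame('wrist');cv2.imwrite('pics/w11.png',cv2.resize(im[0:240,200:440,::-1],None,fx=2.4,fy=2.4))
E
```

```text
(no output)
```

View pics/w11.png

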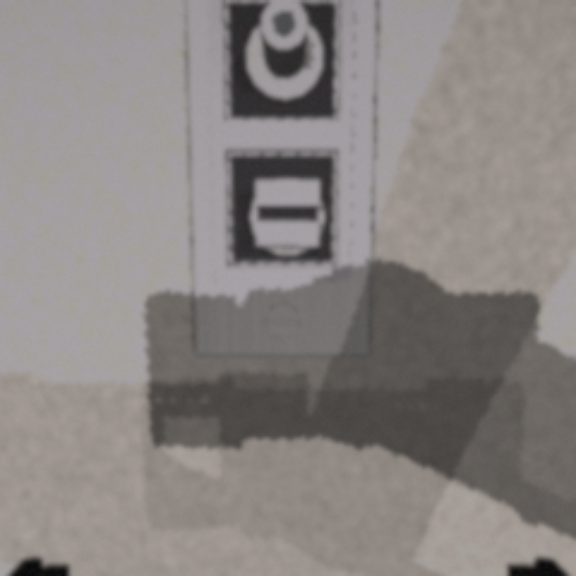

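The vise stands flat in pocket 4 (centre at crop (287,215)), and the tall holder stands in pocket 3 with its foot at about (285,60). Pockets 1 and 2 were confirmed in the earlier pictures. Handing in.

```bash
python3 -c "
from station import env
print(env.finish_job())"
```

```text
the job is handed in; nothing more can be done
None
```

All four holders were placed upright in the carrier pockets, in order from the index post: mushroom, plain, tall, vise. I handed the job in at about 36 s, and no verdict came back.

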